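Back the mounting press off one notch

TASK

The picture board has been wound one notch too far into the hand-turned roller press. With a fingertip, push the red pawl's thumb weight over so that the pawl lifts out of the ratchet wheel and stays up, push the star handle backward by just one notch so that the board comes back out, then tip the pawl down again so that it drops home in that next notch. Use only your fingertips, gently: grip nothing, keep off the picture board, do not wind it in another notch, and leave the coffee pot, glass and jar where they stand.

Things in the scene. Friction and masses are not known exactly. Their poses are not given: they have to be found in the camera images.
- press: Blue hand-turned roller press, fixed on the white table, elsewhere and turned a little each time. Origin on the table straight below the centre of its ratchet wheel; +x = feed direction (roughly away from the robot), +y = along the rollers. Outer face of the near side plate (170 mm long, top at z 245 mm) at y = +30 mm; rollers, feed tables and knobs (to 282 mm high) lie beyond, up to y = 394 mm
- wheel_hub (a point): Middle of the star handle, on the level shaft (along y of the press) 140 mm above the table. Star handle: four steel spokes of 12 mm with black balls, in the plane y = -60 mm of the press. Ratchet wheel (steel, 12 teeth, 100 mm across, 10 mm thick) on the same shaft in the plane y = 0
- wheel (a joint): Ratchet wheel, roller and star handle as one, rad. 0 = a tooth bears on the lowered pawl; starts at 0 to 0.12. Positive = feeding in (its top goes to +x of the press), negative = backward. One notch is 0.524: the next notch back is -0.52 to about -0.4; beyond -0.55 the pawl's nose would land on a tooth. Turns stiffly (0.3 N m, 3 N at a ball) and stays where it is left
- spoke_top (a point): Centre of the black ball (28 mm) on the end of the star handle's uppermost spoke, 104 mm from the shaft's axis. At wheel 0 this spoke leans 0.44 rad (25 degrees) from upright towards +x of the press; one notch back brings it about upright. Push the ball or spoke from its +x side towards -x to turn the wheel backward
- pawl (a joint): Red throw-over pawl on top of the ratchet wheel, rad; pivot at x -62, y 0, z 195 mm of the press. 0 = nose on the bottom of a notch, 0.60 = lifted against its stop. Its thumb weight passes over the pivot at about 0.33 and then holds it down or up by itself; 1 to 2 N flips it. Down, it blocks the wheel backward and clicks over when it goes forward, reading up to 0.17 on a tooth
- pawl_weight (a point): Centre of the red thumb weight (a roll 22 mm across, 36 mm long along y) on a thin arm of the pawl, 70 mm from the pivot. Pawl down: 69 mm above and 13 mm to +x of the pivot; push it to -x of the press to lift the nose from the teeth. Pawl up: 64 mm above and 28 mm to -x; push it to +x to drop the nose in. Side plate and star handle end below its height
- board_edge (a point): Middle of the leading edge, on the top face, of the white board with a brown picture, 270 mm long, 280 mm wide, 5 mm thick, held between the rollers 170 mm above the table. The leading edge stands some 50 mm to +x of the shaft, the rest lies on the feed table on the -x side. It comes back 13 mm towards -x of the press per notch
- coffee_pot: Bystander: steel coffee pot, 88 mm across, 78 mm tall, with a slanting handle up to 169 mm high; origin at the centre of its underside
- glass: Bystander: drinking glass, 68 mm across, 88 mm tall; origin at the centre of its underside
- paint_jar: Bystander: white paint jar with yellow lid, 62 mm across, 75 mm tall; origin at the centre of its underside

How it is judged:
By the outcome, as a careful person would: the job done as asked, in the order asked, and still so for the second after the job is handed in, with the robot touching nothing.
It also fails if it takes over 48 s, if anything falls off the work surface, if the arm or the gripper's body presses on something with over 40 N, if the wrist force passes 120 N, or if a joint passes its speed limit or range.

ROBOT

A 6-joint arm with a two-finger parallel gripper is mounted at the origin on the work surface. World frame = base frame: x ahead of the robot, y to its left, z up, the work surface at z = 0. Lengths are in m, angles in rad, forces in N, time in s.
With the tool pointing down it reaches from about 0.325 to 0.775 m from the base axis. Payload 5.5 kg.
Tool frame: the origin (TCP) lies midway between the tips of the shut fingers; the grasp point (between the pads) lies ctrl.pinch_z behind it (ctrl.pinch_z is the distance from the TCP to the grasp point, in m); z points along the fingers, y is the line along which they close (so a half turn about z gives the same grasp; the last joint's range is limited). The gripper opens to 85 mm and grips with 20 to 120 N. Pads are 22 mm wide; open, the fingers measure 114 mm over their backs; the gripper's body (76 mm by 85 mm) begins 54 mm behind the grasp point. The pads swing forward as they close: fully open they stand 13 mm farther back than shut.
Start: joints at [1.051, 0.091, 1.231, -0, 1.82, -0.057], TCP at [0.268, 0.537, 0.231] pointing down, gripper open.
Joint ranges: [-2.87, 2.87], [-0.86, 2.18], [0.17, 2.46], [-1.51, 4.65], [0.06, 2.69], [-2.65, 2.65]. Speed limits (rad/s): [2.57, 2.57, 3.01, 3.14, 3.14, 3.14].

INTERFACE

Orientations are given as a unit quaternion [x, y, z, w].
In Python, from station import ctrl gives the robot as it stands.
- The arm moves only by the tool servo_tool, never from a script. Its argument "steps" is a list of rows, each an object with "linear": the shift along the tool's x, y, z in cm, a list of three; "twist": the turn, a rotation vector about the tool's x, y, z in rad, a list of three; "jaw": the closure, from -1 (fully open) to 1 (shut), so that 0 is half open. A call has 1 to 20 rows; each row shifts and turns the commanded pose from where the row before left it, along the tool's axes as they then stand; what a row does not reach is not made up. A row lasts 1/8 s, in which the tool goes at most 62.5 mm and 10.7 degrees, less where a joint would pass 70% of its speed; a pose out of reach is approached as far as the arm can. A call with a gripper value outside its range is refused whole. The fingers move at their own pace and stop on an object; "squeeze" is the grip in N (left out, the last holds). Time passes only in rows, so rows that do not move let the fingers close. It gives the time, the measured TCP pose, the force, the opening and the grip force at its end, in the units of the state.
- ctrl.state(): the state, without advancing time (a new reading comes with each control period).
- ctrl.snapshot(name): name is "scene" or "top" or "wrist"; returns a dict with "color" (480x640x3 uint8, red, green, blue), "camera_matrix" (3x3 intrinsics, pixels), "k1" (the pictures are not rectified: a ray, as slopes to the right and down, at radius r is drawn at 1 + k1 r^2 times it, then the intrinsics apply), "eye" and "rotation" of the camera in the world. Camera axes: x right, y up, looking along -z (the intrinsics and any distortion apply to the point x, -y, -z); pixel columns grow to the right and rows downward; lengths in m; the calibration is good to about 2 mm. A picture is of the moment at which its call begins. There is no depth.
- ctrl.close_job(): hands the job in; it is judged then, once.
The state is a dict: "time": time; "joints": joint angles; "joint_vel": joint speeds; "joint_torque": joint torques, N m; "position": TCP position; "tcp_rot": TCP orientation; "wrist_force": force on the tool from outside, world axes, zero at the start; "moment": the same for the moment, N m; "gripper_width": finger opening in m; "finger_force": force on a finger pad.
Only numpy, scipy, OpenCV 4.12 (cv2) and the standard library are available. Lean on these libraries where they do the work, as an engineer would, in place of code of your own. Each camera call takes 0.05 s, during which the arm holds its last target. There are 200 camera calls.

## Working session

There is one attempt and no reset: what is moved stays moved. The work goes in short steps, Python scripts to look and compute and a tool call to move; the robot and the scene stay as the last step left them, time stands still between calls to the robot, and variables do not carry over. Pictures are saved under pics/ and viewed, at most 10 in all, crops included, and the job is handed in when it is done.

Besides the shell and the picture viewer there is one more tool, called after "Call:" as a command line: name --argument value ..., lists and objects as JSON in quotes. servo_tool: Moves the arm, as the interface text tells. Its arguments: {"type":"object","properties":{"steps":{"type":"array","items":{"type":"object","properties":{"linear":{"type":"array","items":{"type":"number"}},"twist":{"type":"array","items":{"type":"number"}},"jaw":{"type":"number"}}}},"squeeze":{"type":"number"}},"required":["steps"]}

```bash
mkdir -p pics; cat > h.py <<'E'
import numpy as np, cv2, pickle, os
from station import ctrl
def snap(cam,name):
    s=ctrl.snapshot(cam); cv2.imwrite(f'pics/{name}.png',s['color'][:,:,::-1]); pickle.dump(s,open(f'pics/{name}.pkl','wb')); return s
def load(name): return pickle.load(open(f'pics/{name}.pkl','rb'))
def ray(s,u,v):
    K=np.array(s['camera_matrix']); d=np.array([(u-K[0,2])/K[0,0],(v-K[1,2])/K[1,1]])
    x=d.copy()
    for _ in range(20): x=d/(1+s['k1']*(x@x))
    r=np.array(s['rotation'])@np.array([x[0],-x[1],-1]); return np.array(s['eye']),r/np.linalg.norm(r)
def atz(s,u,v,z):
    e,r=ray(s,u,v); return e+r*(z-e[2])/r[2]
def proj(s,p):
    q=np.array(s['rotation']).T@(np.array(p)-s['eye']); x=np.array([q[0],-q[1]])/-q[2]
    x=x*(1+s['k1']*(x@x)); K=np.array(s['camera_matrix']); return x[0]*K[0,0]+K[0,2],x[1]*K[1,1]+K[1,2]
def tri(obs):
    A=np.zeros((3,3));b=np.zeros(3)
    for s,u,v in obs:
        e,r=ray(s,u,v);P=np.eye(3)-np.outer(r,r);A+=P;b+=P@e
    return np.linalg.solve(A,b)
E
python3 - <<'E'
from h import *
a=snap('scene','s0');b=snap('top','t0')
for s in(a,b): print(s['eye'],s['camera_matrix'],s['k1'])
print(ctrl.state())
E
```

```text
[1.08578098 0.02617027 1.09608368] [[544.47650656   0.         313.17910452]
 [  0.         544.47650656 237.19335844]
 [  0.           0.           1.        ]] -0.05445749562359949
[ 0.38643589 -0.05603893  1.04244692] [[517.49869078   0.         321.70691691]
 [  0.         517.49869078 252.51622157]
 [  0.           0.           1.        ]] -0.0028365630084854192
{'time': 0.1, 'joints': array([ 1.05126117e+00,  9.17449090e-02,  1.23178190e+00,  2.68110890e-05,
        1.81981271e+00, -5.67093891e-02]), 'joint_vel': array([ 0.00072871, -0.00177637, -0.00267056, -0.00011091, -0.00018936,
        0.00050717]), 'joint_torque': array([ 2.78428750e-03, -4.60214424e+01, -4.19216394e+01, -1.68704955e-04,
        1.06599202e-02,  2.76033148e-06]), 'position': array([0.26775441, 0.53664773, 0.23027782]), 'tcp_rot': array([ 2.29349680e-01,  9.73343702e-01, -8.33733170e-04, -2.60646284e-04]), 'wrist_force': array([0.30159297, 0.57749735, 0.48890235]), 'moment': array([0.03956749, 0.0402297 , 0.01639994]), 'finger_force': 0.0, 'gripper_width': 0.08535309361179956}
```

View pics/s0.png

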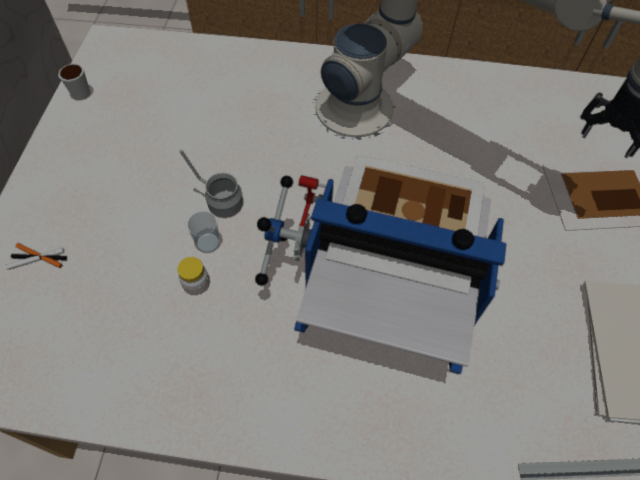

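View pics/t0.png

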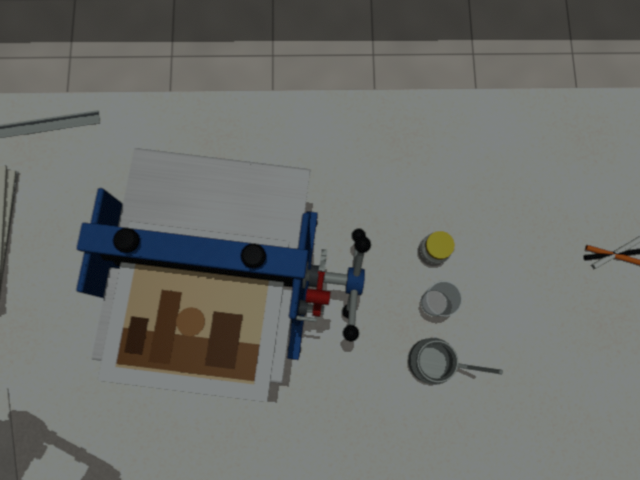

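The scene picture shows the press with its star handle around (270,230) and the red weight at (309,183). In the top view the weight is at (318,297), the hub at (355,281), and the bystanders are at (440,245), (436,303) and (435,361). I'll enlarge both.

```bash
python3 - <<'E'
import cv2,numpy as np
a=cv2.imread('pics/s0.png')[165:295,245:345];b=cv2.imread('pics/t0.png')[220:350,280:380]
a=np.clip(a*1.3,0,255).astype('uint8');b=np.clip(b*1.5,0,255).astype('uint8')
c=np.hstack([cv2.resize(i,None,fx=4,fy=4,interpolation=cv2.INTER_CUBIC) for i in(a,b)])
for k in range(0,800,40):
    cv2.putText(c,str((245 if k<400 else 280)+(k%400)//4),(k,8),0,.3,(0,0,255));cv2.line(c,(k,10),(k,16),(0,0,255))
for k in range(0,520,40):
    cv2.putText(c,str(165+k//4),(0,k+4),0,.3,(255,0,255));cv2.putText(c,str(220+k//4),(775,k+4),0,.3,(255,0,255))
cv2.imwrite('pics/c0.png',c)
E
```

```text
(no output)
```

View pics/c0.png

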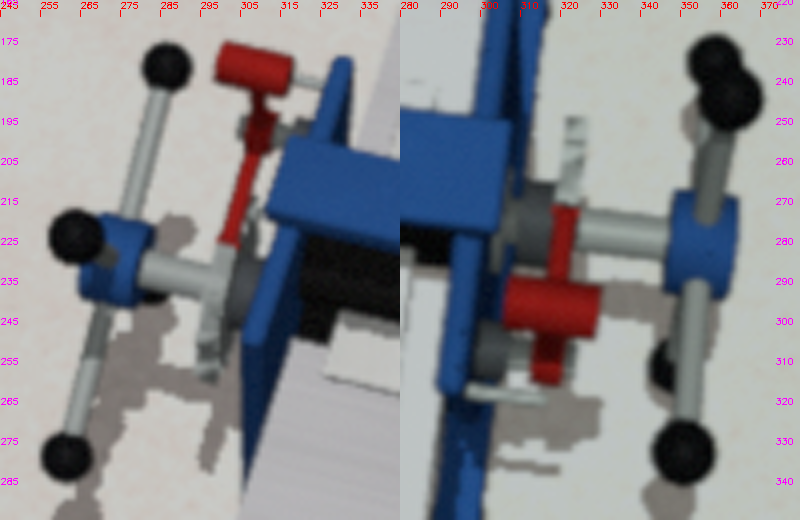

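```bash
cat > fit.py <<'E'
from h import *
from scipy.optimize import least_squares
def P(q,p):
    c,s=np.cos(q[2]),np.sin(q[2]); return np.array([q[0]+c*p[0]-s*p[1],q[1]+s*p[0]+c*p[1],p[2]])
def ball(w,k): # k=0 top,1 +x,3 -x
    a=.44+w+k*np.pi/2; return np.array([.104*np.sin(a),-.06,.14+.104*np.cos(a)])
def weight(pw):
    a=np.arctan2(13,69)-pw; return np.array([-.062+.070*np.sin(a),0,.195+.070*np.cos(a)])
E
python3 - <<'E'
from fit import *
S,T=load('s0'),load('t0')
O=[(T,0,362.5,244.5),(T,1,358.5,235.5),(T,3,350.7,333.2),(S,3,286.5,181.5),(S,0,263.75,223.75),(S,1,261.5,279.2),(T,'w',318,296.7),(S,'w',308.5,182.2)]
def f(q):
    r=[]
    for s,k,u,v in O:
        p=weight(0) if k=='w' else ball(q[3],k)
        a=proj(s,P(q,p)); r+=[a[0]-u,a[1]-v]
    return np.array(r)
o=least_squares(f,[.33,-.05,0,0.05],loss='soft_l1');q=o.x
print(q,f(q).round(1).reshape(-1,2).tolist())
np.save('q.npy',q)
print('hub',P(q,[0,-.06,.14]),'ball',P(q,ball(q[3],0)),'w',P(q,weight(0)),'wup',P(q,weight(.6)))
for n,k in(('top',0),('w','w')): print(n,tri([(s,u,v) for s,kk,u,v in O if kk==k]))
for n,u,v,z in(('pot',435,361,.08),('glass',436,303,.088),('jar',440,245,.075)):print(n,atz(T,u,v,z))
E
```

```text
Traceback (most recent call last):
  File "h.py", line 14, in proj
    q=np.array(s['rotation']).T@(np.array(p)-s['eye']); x=np.array([q[0],-q[1]])/-q[2]
      ~~~~~~~~~~~~~~~~~~~~~~~~~^^~~~~~~~~~~~~~~~~~~~~~
ValueError: matmul: Input operand 1 has a mismatch in its core dimension 0, with gufunc signature (n?,k),(k,m?)->(n?,m?) (size 3 is different from 4)
```

```bash
sed -i "s/np.array(s\['rotation'\])/RM(s)/g; 2a from scipy.spatial.transform import Rotation as R\ndef RM(s):\n    r=np.array(s['rotation']); return r if r.shape==(3,3) else R.from_quat(r).as_matrix()" h.py
cat > f0.py <<'E'
from fit import *
S,T=load('s0'),load('t0')
O=[(T,0,362.5,244.5),(T,1,358.5,235.5),(T,3,350.7,333.2),(S,3,286.5,181.5),(S,0,263.75,223.75),(S,1,261.5,279.2),(T,'w',318,296.7),(S,'w',308.5,182.2)]
def f(q):
    r=[]
    for s,k,u,v in O:
        p=weight(0) if k=='w' else ball(q[3],k)
        a=proj(s,P(q,p)); r+=[a[0]-u,a[1]-v]
    return np.array(r)
o=least_squares(f,[.33,-.05,0,0.05],loss='soft_l1');q=o.x
print(q,f(q).round(1).reshape(-1,2).tolist())
np.save('q.npy',q)
print('hub',P(q,[0,-.06,.14]),'ball',P(q,ball(q[3],0)),'w',P(q,weight(0)),'wup',P(q,weight(.6)))
for n,k in(('top',0),('w','w')): print(n,tri([(s,u,v) for s,kk,u,v in O if kk==k]))
for n,u,v,z in(('pot',435,361,.08),('glass',436,303,.088),('jar',440,245,.075)):print(n,atz(T,u,v,z))
E
python3 f0.py
```

```text
[ 0.51637149 -0.06787919 -0.13895667  0.02035245] [[-0.2, -0.2], [-0.1, -0.3], [-0.1, -0.3], [-0.1, -0.1], [-0.1, -0.1], [-0.3, -0.6], [-0.2, -0.0], [-0.2, -0.5]]
hub [ 0.50806089 -0.12730085  0.14      ] ball [ 0.55381899 -0.13370049  0.23317318] w [ 0.46780457 -0.06108672  0.26378974] wup [ 0.42709545 -0.05539322  0.25909261]
top [ 0.55365155 -0.13380581  0.2324921 ]
w [ 0.46790739 -0.06105976  0.26223567]
pot [ 0.36623363 -0.27459601  0.08      ]
glass [ 0.47128043 -0.28062655  0.088     ]
jar [ 0.58324557 -0.29776034  0.075     ]
```

```bash
cat > go.py <<'E'
from fit import *
q=np.load('q.npy')
def show(pts):
    st=ctrl.state(); M=R.from_quat(st['tcp_rot']); c,s=np.cos(q[2]),np.sin(q[2])
    want=R.from_matrix(np.array([[-c,-s,0],[-s,c,0],[0,0,-1]]).T.T if 0 else np.column_stack([[-c,-s,0],[-s,c,0],[0,0,-1]]))
    d=st['position']-P(q,[0,0,0]); print('press pos',(np.array([c*d[0]+s*d[1],-s*d[0]+c*d[1],d[2]])*1000).round(1),'t',st['time'],'F',st['wrist_force'].round(1))
    print('twist',(M.inv()*want).as_rotvec().round(3))
    p0=st['position']
    for p in pts:
        w=P(q,p); print(p,'delta cm (wanted tool frame)',(want.inv().apply(w-p0)*100).round(2),'world',w.round(3)); p0=w
E
python3 -c "
from go import *
print(ctrl.pinch_z)
show([[-.003,0,.37],[-.003,0,.256],[-.061,0,.256]])"
```

```text
0.0187
press pos [-330.   564.3  230.3] t 0.1 F [0.3 0.6 0.5]
twist [-0.002 -0.    -0.324]
[-0.003, 0, 0.37] delta cm (wanted tool frame) [-32.7  -56.43 -13.97] world [ 0.513 -0.067  0.37 ]
[-0.003, 0, 0.256] delta cm (wanted tool frame) [ 0.   0.  11.4] world [ 0.513 -0.067  0.256]
[-0.061, 0, 0.256] delta cm (wanted tool frame) [ 5.8 -0.   0. ] world [ 0.456 -0.059  0.256]
```

Call:
servo_tool --steps '[{"linear": [0,0,-4.66],"twist": [0,0,-0.108],"jaw": 1},{"linear": [0,0,-4.66],"twist": [0,0,-0.108],"jaw": 1},{"linear": [0,0,-4.65],"twist": [0,0,-0.108],"jaw": 1},{"linear": [-2.04,-3.53,0],"jaw": 1},{"linear": [-2.04,-3.53,0],"jaw": 1},{"linear": [-2.04,-3.53,0],"jaw": 1},{"linear": [-2.04,-3.53,0],"jaw": 1},{"linear": [-2.04,-3.53,0],"jaw": 1},{"linear": [-2.04,-3.53,0],"jaw": 1},{"linear": [-2.04,-3.53,0],"jaw": 1},{"linear": [-2.04,-3.53,0],"jaw": 1},{"linear": [-2.04,-3.53,0],"jaw": 1},{"linear": [-2.04,-3.53,0],"jaw": 1},{"linear": [-2.04,-3.53,0],"jaw": 1},{"linear": [-2.04,-3.53,0],"jaw": 1},{"linear": [-2.04,-3.53,0],"jaw": 1},{"linear": [-2.04,-3.53,0],"jaw": 1},{"linear": [-2.04,-3.53,0],"jaw": 1},{"linear": [-2.04,-3.53,0],"jaw": 1}]'

```text
schema error: expected keys linear, twist, jaw
```

Call:
servo_tool --steps '[{"linear": [0,0,0],"jaw": 1},{"linear": [0,0,0],"jaw": 1},{"linear": [0,0,0],"jaw": 1},{"linear": [0,0,0],"jaw": 1}]'

```text
schema error: expected keys linear, twist, jaw
```

```bash
python3 -c "
from go import *
print(ctrl.state()['gripper_width'])
show([[-.003,0,.256],[-.061,0,.256]])
w=snap('wrist','w1')
print(proj(w,P(q,weight(0))),proj(w,P(q,ball(q[3],0))))"
```

```text
0.08535309361179956
press pos [-330.   564.3  230.3] t 0.1 F [0.3 0.6 0.5]
twist [-0.002 -0.    -0.324]
[-0.003, 0, 0.256] delta cm (wanted tool frame) [-32.7  -56.43  -2.57] world [ 0.513 -0.067  0.256]
[-0.061, 0, 0.256] delta cm (wanted tool frame) [ 5.8 -0.   0. ] world [ 0.456 -0.059  0.256]
(np.float64(-252.23149433558405), np.float64(832.3911800342399)) (np.float64(-187.45018219709965), np.float64(835.7194360087349))
```

View pics/w1.png

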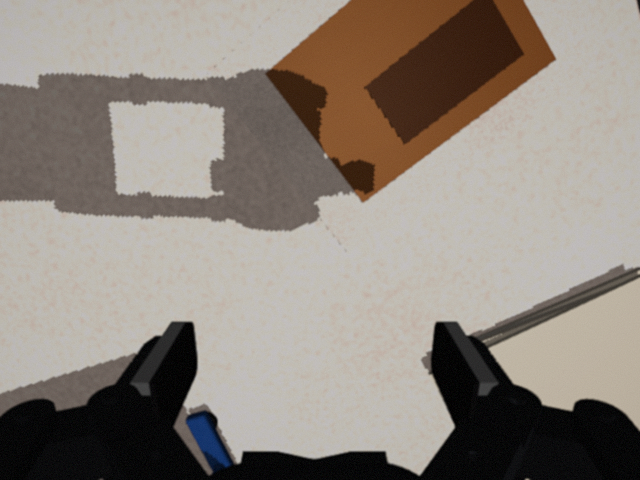

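The move was refused because every row needs all three keys, so the arm hasn't moved. The wrist picture shows only the table. I'll resend with a twist in every row.

Call:
servo_tool --steps '[{"linear": [0,0,-4.66],"twist": [0,0,-0.108],"jaw": 1},{"linear": [0,0,-4.66],"twist": [0,0,-0.108],"jaw": 1},{"linear": [0,0,-4.65],"twist": [0,0,-0.108],"jaw": 1},{"linear": [-2.04,-3.53,0],"twist": [0,0,0],"jaw": 1},{"linear": [-2.04,-3.53,0],"twist": [0,0,0],"jaw": 1},{"linear": [-2.04,-3.53,0],"twist": [0,0,0],"jaw": 1},{"linear": [-2.04,-3.53,0],"twist": [0,0,0],"jaw": 1},{"linear": [-2.04,-3.53,0],"twist": [0,0,0],"jaw": 1},{"linear": [-2.04,-3.53,0],"twist": [0,0,0],"jaw": 1},{"linear": [-2.04,-3.53,0],"twist": [0,0,0],"jaw": 1},{"linear": [-2.04,-3.53,0],"twist": [0,0,0],"jaw": 1},{"linear": [-2.04,-3.53,0],"twist": [0,0,0],"jaw": 1},{"linear": [-2.04,-3.53,0],"twist": [0,0,0],"jaw": 1},{"linear": [-2.04,-3.53,0],"twist": [0,0,0],"jaw": 1},{"linear": [-2.04,-3.53,0],"twist": [0,0,0],"jaw": 1},{"linear": [-2.04,-3.53,0],"twist": [0,0,0],"jaw": 1},{"linear": [-2.04,-3.53,0],"twist": [0,0,0],"jaw": 1},{"linear": [-2.04,-3.53,0],"twist": [0,0,0],"jaw": 1},{"linear": [-2.04,-3.53,0],"twist": [0,0,0],"jaw": 1}]'

```text
time: 2.52
position: [0.5133, -0.069, 0.3707]
tcp_rot: [0.069, 0.998, 0.0, -0.0]
wrist_force: [0.7, 0.8, 0.2]
gripper_width: -0.0001
finger_force: 0.0
```

Call:
servo_tool --steps '[{"linear": [0,0,0],"twist": [0,0,0],"jaw": 1},{"linear": [0,0,0],"twist": [0,0,0],"jaw": 1},{"linear": [0,0,0],"twist": [0,0,0],"jaw": 1}]'

```text
time: 2.9
position: [0.5128, -0.0667, 0.3714]
tcp_rot: [0.069, 0.998, 0.0, 0.0]
wrist_force: [0.7, -0.2, 0.4]
gripper_width: 0.0001
finger_force: 0.0
```

```bash
python3 -c "
from go import *
print(ctrl.state()['gripper_width'])
show([[-.003,0,.256],[-.061,0,.256]])
w=snap('wrist','w2')
print(proj(w,P(q,weight(0))),proj(w,P(q,ball(q[3],0))))"
```

```text
5.025506712024698e-05
press pos [ -3.7   0.7 371.4] t 2.9 F [ 0.7 -0.2  0.4]
twist [0.    0.001 0.002]
[-0.003, 0, 0.256] delta cm (wanted tool frame) [-0.07 -0.07 11.54] world [ 0.513 -0.067  0.256]
[-0.061, 0, 0.256] delta cm (wanted tool frame) [ 5.8 -0.   0. ] world [ 0.456 -0.059  0.256]
(np.float64(311.3431734334688), np.float64(167.63371420236524)) (np.float64(231.07152561401983), np.float64(290.7480321247535))
```

View pics/w2.png

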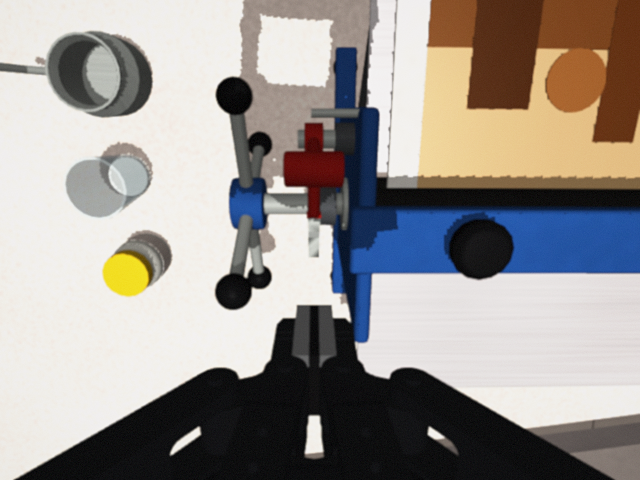

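The wrist picture has the weight at (314,169) and the top ball at (234,291). My predictions were (311,168) and (231,291), so the fit is good to about 2 mm. Next I'll descend and push the weight.

Call:
servo_tool --steps '[{"linear": [0,0,3.8],"twist": [0,0,0],"jaw": 1},{"linear": [0,0,3.8],"twist": [0,0,0],"jaw": 1},{"linear": [0,0,2.6],"twist": [0,0,0],"jaw": 1},{"linear": [0,0,1.3],"twist": [0,0,0],"jaw": 1},{"linear": [0,0,0],"twist": [0,0,0],"jaw": 1},{"linear": [0,0,0],"twist": [0,0,0],"jaw": 1},{"linear": [0.8,0,0],"twist": [0,0,0],"jaw": 1},{"linear": [0.6,0,0],"twist": [0,0,0],"jaw": 1},{"linear": [0.6,0,0],"twist": [0,0,0],"jaw": 1},{"linear": [0.6,0,0],"twist": [0,0,0],"jaw": 1},{"linear": [0.6,0,0],"twist": [0,0,0],"jaw": 1},{"linear": [0.6,0,0],"twist": [0,0,0],"jaw": 1},{"linear": [0.5,0,0],"twist": [0,0,0],"jaw": 1},{"linear": [0.5,0,0],"twist": [0,0,0],"jaw": 1},{"linear": [0.5,0,0],"twist": [0,0,0],"jaw": 1},{"linear": [0.4,0,0],"twist": [0,0,0],"jaw": 1},{"linear": [0,0,0],"twist": [0,0,0],"jaw": 1},{"linear": [0,0,0],"twist": [0,0,0],"jaw": 1}]'

```text
time: 5.2
position: [0.4566, -0.0598, 0.256]
tcp_rot: [0.069, 0.998, -0.0, 0.0]
wrist_force: [-0.3, 0.1, -0.0]
gripper_width: 0.0001
finger_force: 0.0
```

```bash
python3 -c "
from go import *
show([[-.03,0,.256],[-.03,0,.33],[.095,-.06,.33],[.095,-.06,.23],[.022,-.06,.23]])"
```

```text
press pos [-6.03e+01 -2.00e-01  2.56e+02] t 5.2 F [-0.3  0.1 -0. ]
twist [-0.  0.  0.]
[-0.03, 0, 0.256] delta cm (wanted tool frame) [-3.03  0.02 -0.  ] world [ 0.487 -0.064  0.256]
[-0.03, 0, 0.33] delta cm (wanted tool frame) [ 0.   0.  -7.4] world [ 0.487 -0.064  0.33 ]
[0.095, -0.06, 0.33] delta cm (wanted tool frame) [-12.5  -6.    0. ] world [ 0.602 -0.14   0.33 ]
[0.095, -0.06, 0.23] delta cm (wanted tool frame) [ 0.  0. 10.] world [ 0.602 -0.14   0.23 ]
[0.022, -0.06, 0.23] delta cm (wanted tool frame) [7.3 0.  0. ] world [ 0.53 -0.13  0.23]
```

Retract, rise, move over beside the ball on its +x side, then look.

Call:
servo_tool --steps '[{"linear": [-1.5,0,0],"twist": [0,0,0],"jaw": 1},{"linear": [-1.5,0,0],"twist": [0,0,0],"jaw": 1},{"linear": [0,0,-2.5],"twist": [0,0,0],"jaw": 1},{"linear": [0,0,-2.5],"twist": [0,0,0],"jaw": 1},{"linear": [0,0,-2.4],"twist": [0,0,0],"jaw": 1},{"linear": [-3.1,-1.5,0],"twist": [0,0,0],"jaw": 1},{"linear": [-3.1,-1.5,0],"twist": [0,0,0],"jaw": 1},{"linear": [-3.1,-1.5,0],"twist": [0,0,0],"jaw": 1},{"linear": [-3.2,-1.5,0],"twist": [0,0,0],"jaw": 1},{"linear": [0,0,0],"twist": [0,0,0],"jaw": 1},{"linear": [0,0,0],"twist": [0,0,0],"jaw": 1}]'

```text
time: 6.58
position: [0.6015, -0.1403, 0.3298]
tcp_rot: [0.069, 0.998, 0.0, -0.0]
wrist_force: [-0.2, -0.6, 0.6]
gripper_width: -0.0003
finger_force: 0.0
```

```bash
python3 -c "
from go import *
show([[.095,-.06,.23],[.022,-.06,.23]])
w=snap('wrist','w3')
for a in(0,.6):print(proj(w,P(q,weight(a))))
print(proj(w,P(q,ball(q[3],0))))"
```

```text
press pos [ 94.4 -60.  329.8] t 6.575 F [-0.2 -0.6  0.6]
twist [ 0.    -0.001  0.   ]
[0.095, -0.06, 0.23] delta cm (wanted tool frame) [-0.06 -0.    9.98] world [ 0.602 -0.14   0.23 ]
[0.022, -0.06, 0.23] delta cm (wanted tool frame) [7.3 0.  0. ] world [ 0.53 -0.13  0.23]
(np.float64(448.38999297295544), np.float64(-42.85682012022815))
(np.float64(452.96985636237935), np.float64(-147.7038848190285))
(np.float64(312.26188874478333), np.float64(165.37994023270141))
```

View pics/w3.png

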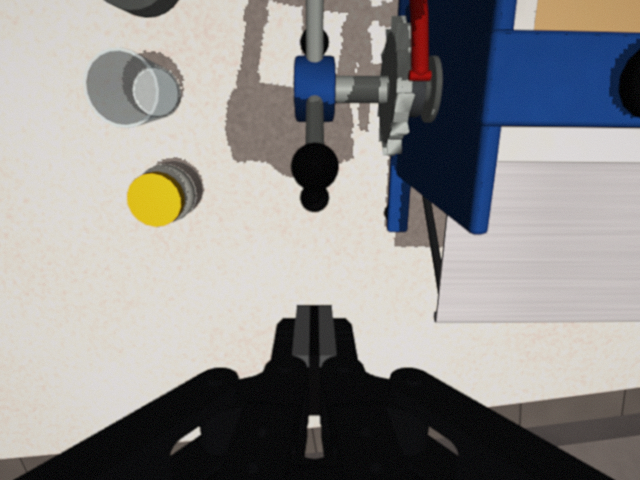

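The wrist picture has the top ball at (315,167), as predicted, but the weight is out of view. I'll check it by red centroid in the fixed cameras.

```bash
cat > red.py <<'E'
from go import *
import sys
def red(cam,n):
    s=snap(cam,n);i=s['color'].astype(int);m=((i[...,0]>90)&(i[...,1]<45)&(i[...,2]<50)).astype('uint8')
    k,l,st,c=cv2.connectedComponentsWithStats(m)
    print(cam,[(c[j].round(1).tolist(),st[j,4]) for j in range(1,k) if st[j,4]>25])
    for a in(0,.17,.6):print(a,np.round(proj(s,P(q,weight(a))),1))
red('scene','s_'+sys.argv[1]);red('top','t_'+sys.argv[1])
E
python3 red.py 1
```

```text
scene [([320.3, 167.6], np.int32(30)), ([303.9, 208.4], np.int32(50))]
0 [308.3 181.7]
0.17 [310.  176.5]
0.6 [314.1 166.8]
top []
0 [317.8 296.7]
0.17 [316.8 304.4]
0.6 [314.4 324.1]
```

Red sits at row 167, which matches the pawl up at 0.60. Now I'll push the ball slowly and stop slightly short.

Call:
servo_tool --steps '[{"linear": [0,0,3.5],"twist": [0,0,0],"jaw": 1},{"linear": [0,0,3.5],"twist": [0,0,0],"jaw": 1},{"linear": [0,0,2.0],"twist": [0,0,0],"jaw": 1},{"linear": [0,0,1.0],"twist": [0,0,0],"jaw": 1},{"linear": [0,0,0],"twist": [0,0,0],"jaw": 1},{"linear": [0.8,0,0],"twist": [0,0,0],"jaw": 1},{"linear": [0.8,0,0],"twist": [0,0,0],"jaw": 1},{"linear": [0.5,0,0],"twist": [0,0,0],"jaw": 1},{"linear": [0.5,0,0],"twist": [0,0,0],"jaw": 1},{"linear": [0.5,0,0],"twist": [0,0,0],"jaw": 1},{"linear": [0.5,0,0],"twist": [0,0,0],"jaw": 1},{"linear": [0.5,0,0],"twist": [0,0,0],"jaw": 1},{"linear": [0.5,0,0],"twist": [0,0,0],"jaw": 1},{"linear": [0.5,0,0],"twist": [0,0,0],"jaw": 1},{"linear": [0.5,0,0],"twist": [0,0,0],"jaw": 1},{"linear": [0.5,0,0],"twist": [0,0,0],"jaw": 1},{"linear": [0.3,0,0],"twist": [0,0,0],"jaw": 1},{"linear": [0,0,0],"twist": [0,0,0],"jaw": 1},{"linear": [0,0,0],"twist": [0,0,0],"jaw": 1},{"linear": [0,0,0],"twist": [0,0,0],"jaw": 1}]'

```text
time: 9.22
position: [0.5379, -0.1317, 0.2293]
tcp_rot: [0.069, 0.998, 0.0, -0.001]
wrist_force: [0.9, 0.2, -0.3]
gripper_width: 0.0002
finger_force: 0.0
```

```bash
python3 -c "
from go import *
show([[.022,-.06,.23]])
s=snap('scene','s2');w=snap('wrist','w4');
for a in(-.4,-.45,-.5):
  for c,x in(('s',s),('w',w)):print(a,c,[np.round(proj(x,P(q,ball(a,k))),1).tolist() for k in(0,1,3)])
A=np.clip(s['color'][140:290,230:350]*1.3,0,255).astype('uint8')
A=cv2.resize(A,None,fx=4,fy=4,interpolation=cv2.INTER_CUBIC)[:,:,::-1]
for f in ():pass
cv2.imwrite('pics/c2.png',A)"
```

```text
press pos [ 30.2 -60.2 229.3] t 9.225 F [ 0.9  0.2 -0.3]
twist [ 0.    -0.002  0.   ]
[0.022, -0.06, 0.23] delta cm (wanted tool frame) [ 0.82  0.02 -0.07] world [ 0.53 -0.13  0.23]
-0.4 s [[270.2, 202.6], [257.9, 273.7], [288.6, 189.3]]
-0.4 w [[312.1, 274.7], [312.7, 352.5], [312.6, -8.3]]
-0.45 s [[271.1, 200.4], [257.7, 272.5], [288.6, 190.7]]
-0.45 w [[312.1, 260.2], [312.7, 357.1], [312.6, -5.7]]
-0.5 s [[271.9, 198.3], [257.5, 271.2], [288.7, 192.1]]
-0.5 w [[312.1, 245.1], [312.7, 361.5], [312.7, -2.5]]
```

View pics/c2.png

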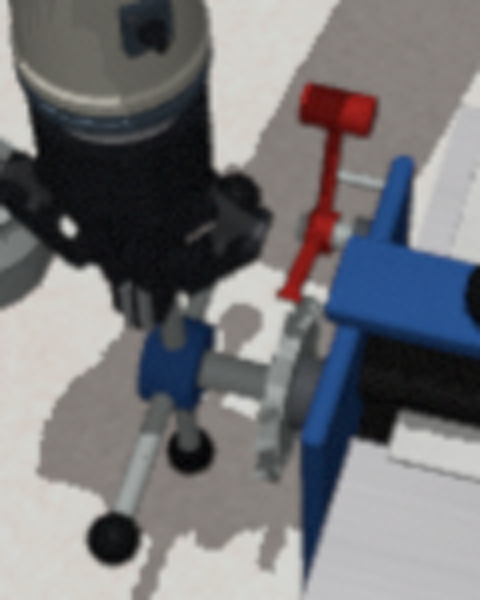

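The pawl is up, with the weight at about (315,167) in full-picture pixels. The +x ball at (258.5,274.2) gives wheel ≈ -0.40, which agrees with the fingertip position. I'll push 7 mm more for about -0.465, then back off.

Call:
servo_tool --steps '[{"linear": [0.3,0,0],"twist": [0,0,0],"jaw": 1},{"linear": [0.25,0,0],"twist": [0,0,0],"jaw": 1},{"linear": [0.2,0,0],"twist": [0,0,0],"jaw": 1},{"linear": [0,0,0],"twist": [0,0,0],"jaw": 1},{"linear": [0,0,0],"twist": [0,0,0],"jaw": 1},{"linear": [0,0,0],"twist": [0,0,0],"jaw": 1},{"linear": [-1.0,0,0],"twist": [0,0,0],"jaw": 1},{"linear": [-2.0,0,0],"twist": [0,0,0],"jaw": 1},{"linear": [-2.0,0,0],"twist": [0,0,0],"jaw": 1},{"linear": [0,0,-3.5],"twist": [0,0,0],"jaw": 1},{"linear": [0,0,-3.5],"twist": [0,0,0],"jaw": 1},{"linear": [0,0,-3.5],"twist": [0,0,0],"jaw": 1},{"linear": [0,0,-1.5],"twist": [0,0,0],"jaw": 1},{"linear": [0,0,0],"twist": [0,0,0],"jaw": 1},{"linear": [0,0,0],"twist": [0,0,0],"jaw": 1}]'

```text
time: 11.2
position: [0.5806, -0.1377, 0.3483]
tcp_rot: [0.069, 0.998, 0.0, -0.001]
wrist_force: [0.1, 0.3, 0.3]
gripper_width: -0.0002
finger_force: 0.0
```

```bash
python3 -c "
from go import *
show([[-.135,0,.35],[-.135,0,.253],[-.083,0,.253]])
s=snap('scene','s3');w=snap('wrist','w5');
for a in(-.4,-.45,-.5):
  for c,x in(('s',s),('w',w)):print(a,c,[np.round(proj(x,P(q,ball(a,k))),1).tolist() for k in(0,1,3)])
B=w['color'][:,:,::-1]; B=B[60:420,180:480]
A=np.clip(s['color'][150:290,240:340]*1.3,0,255).astype('uint8')
A=cv2.resize(A,None,fx=4,fy=4,interpolation=cv2.INTER_CUBIC)[:,:,::-1]
C=np.zeros((560,700,3),'uint8');C[:,:400]=A;C[:360,400:]=B
cv2.imwrite('pics/c3.png',C)"
```

```text
press pos [ 73.3 -60.2 348.3] t 11.2 F [0.1 0.3 0.3]
twist [ 0.    -0.003  0.   ]
[-0.135, 0, 0.35] delta cm (wanted tool frame) [20.83  6.02 -0.17] world [ 0.383 -0.049  0.35 ]
[-0.135, 0, 0.253] delta cm (wanted tool frame) [0.  0.  9.7] world [ 0.383 -0.049  0.253]
[-0.083, 0, 0.253] delta cm (wanted tool frame) [-5.2  0.   0. ] world [ 0.434 -0.056  0.253]
-0.4 s [[270.2, 202.6], [257.9, 273.7], [288.6, 189.3]]
-0.4 w [[312.6, 127.8], [312.8, 237.8], [312.8, -28.5]]
-0.45 s [[271.1, 200.4], [257.7, 272.5], [288.6, 190.7]]
-0.45 w [[312.6, 118.5], [312.8, 239.6], [312.8, -26.4]]
-0.5 s [[271.9, 198.3], [257.5, 271.2], [288.7, 192.1]]
-0.5 w [[312.6, 109.0], [312.8, 241.2], [312.8, -24.0]]
```

View pics/c3.png

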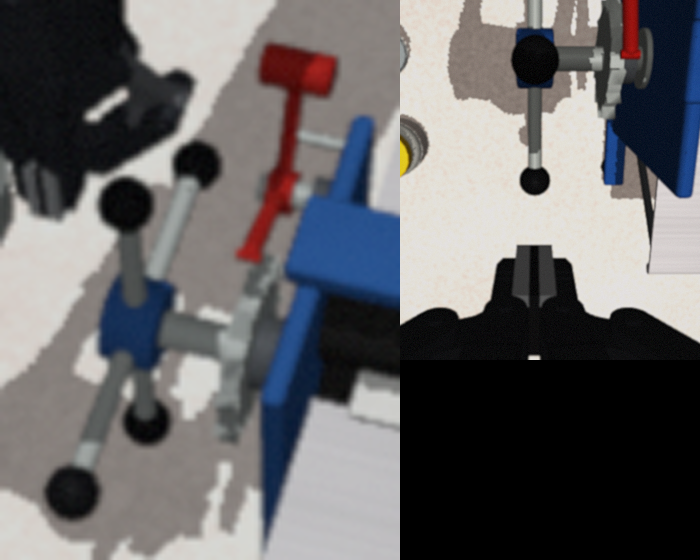

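Wheel measures ≈ -0.45: top ball at (271.5,201) in scene and row 119 in wrist, +x ball at (258,273). That is inside the notch band, and the pawl is still up. Next I'll go over to the weight's -x side.

Call:
servo_tool --steps '[{"linear": [3.5,1.0,0],"twist": [0,0,0],"jaw": 1},{"linear": [3.5,1.0,0],"twist": [0,0,0],"jaw": 1},{"linear": [3.5,1.0,0],"twist": [0,0,0],"jaw": 1},{"linear": [3.5,1.0,0],"twist": [0,0,0],"jaw": 1},{"linear": [3.5,1.0,0],"twist": [0,0,0],"jaw": 1},{"linear": [3.3,1.0,0],"twist": [0,0,0],"jaw": 1},{"linear": [0,0,0],"twist": [0,0,0],"jaw": 1},{"linear": [0,0,3.5],"twist": [0,0,0],"jaw": 1},{"linear": [0,0,3.5],"twist": [0,0,0],"jaw": 1},{"linear": [0,0,1.6],"twist": [0,0,0],"jaw": 1},{"linear": [0,0,0.9],"twist": [0,0,0],"jaw": 1},{"linear": [0,0,0],"twist": [0,0,0],"jaw": 1},{"linear": [0,0,0],"twist": [0,0,0],"jaw": 1}]'

```text
time: 12.92
position: [0.3832, -0.0496, 0.2562]
tcp_rot: [0.069, 0.998, -0.0, 0.001]
wrist_force: [0.2, -0.1, 0.5]
gripper_width: 0.0002
finger_force: 0.0
```

Call:
servo_tool --steps '[{"linear": [-0.8,0,0],"twist": [0,0,0],"jaw": 1},{"linear": [-0.6,0,0],"twist": [0,0,0],"jaw": 1},{"linear": [-0.6,0,0],"twist": [0,0,0],"jaw": 1},{"linear": [-0.6,0,0],"twist": [0,0,0],"jaw": 1},{"linear": [-0.6,0,0],"twist": [0,0,0],"jaw": 1},{"linear": [-0.5,0,0],"twist": [0,0,0],"jaw": 1},{"linear": [-0.5,0,0],"twist": [0,0,0],"jaw": 1},{"linear": [-0.5,0,0],"twist": [0,0,0],"jaw": 1},{"linear": [-0.5,0,0],"twist": [0,0,0],"jaw": 1},{"linear": [0,0,0],"twist": [0,0,0],"jaw": 1},{"linear": [0,0,0],"twist": [0,0,0],"jaw": 1},{"linear": [1.0,0,0],"twist": [0,0,0],"jaw": 1},{"linear": [2.5,0,0],"twist": [0,0,0],"jaw": 1},{"linear": [0,0,-3.5],"twist": [0,0,0],"jaw": 1},{"linear": [0,0,-3.5],"twist": [0,0,0],"jaw": 1},{"linear": [0,0,-3.5],"twist": [0,0,0],"jaw": 1},{"linear": [0,0,0],"twist": [0,0,0],"jaw": 1},{"linear": [0,0,0],"twist": [0,0,0],"jaw": 1}]'

```text
time: 15.18
position: [0.3993, -0.0518, 0.3593]
tcp_rot: [0.069, 0.998, 0.0, -0.0]
wrist_force: [0.2, 0.1, -0.2]
gripper_width: -0.0001
finger_force: 0.0
```

```bash
python3 red.py 4; python3 -c "
from go import *
show([])
s=load('s_4');w=load('t_4')
A=np.clip(s['color'][150:290,240:340]*1.3,0,255).astype('uint8');B=np.clip(w['color'][220:360,280:380]*1.5,0,255).astype('uint8')
C=np.hstack([cv2.resize(x,None,fx=4,fy=4,interpolation=cv2.INTER_CUBIC)[:,:,::-1] for x in(A,B)])
cv2.imwrite('pics/c4.png',C)
for a in(-.4,-.45,-.5):
  for c,x in(('s',s),('t',w)):print(a,c,[np.round(proj(x,P(q,ball(a,k))),1).tolist() for k in(0,1,3)])"
```

```text
scene [([307.9, 180.5], np.int32(127)), ([304.5, 214.7], np.int32(88))]
0 [308.3 181.7]
0.17 [310.  176.5]
0.6 [314.1 166.8]
top []
0 [317.8 296.7]
0.17 [316.8 304.4]
0.6 [314.4 324.1]
press pos [-1.183e+02 -2.000e-01  3.586e+02] t 15.275 F [-0.5 -0.2 -0.7]
twist [ 0.    -0.002  0.   ]
-0.4 s [[270.2, 202.6], [257.9, 273.7], [288.6, 189.3]]
-0.4 t [[360.0, 269.1], [360.9, 224.3], [348.2, 340.0]]
-0.45 s [[271.1, 200.4], [257.7, 272.5], [288.6, 190.7]]
-0.45 t [[359.7, 272.3], [361.2, 223.5], [348.0, 340.2]]
-0.5 s [[271.9, 198.3], [257.5, 271.2], [288.7, 192.1]]
-0.5 t [[359.3, 275.6], [361.4, 222.9], [347.8, 340.1]]
```

View pics/c4.png

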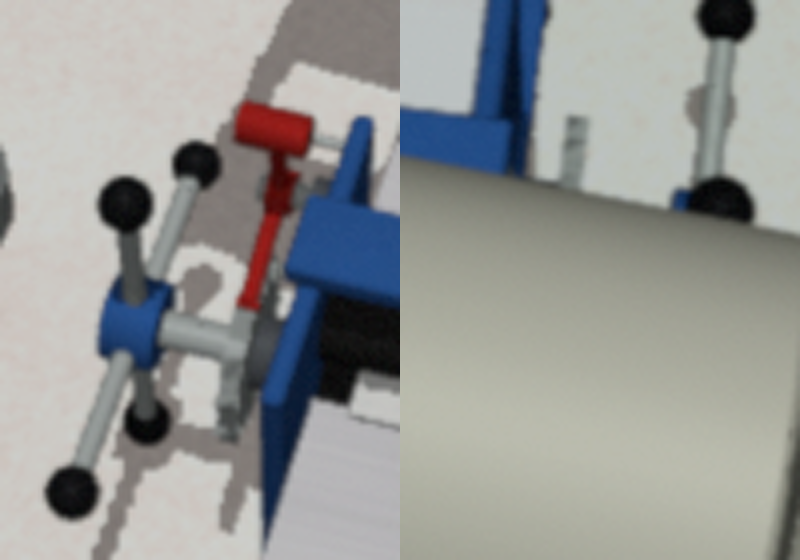

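The weight is at (308.3,182), the same as at the start, so the pawl is fully home. The star handle has not moved: top ball at (271.5,201), wheel ≈ -0.45. The arm is clear.

```bash
python3 -c "
from station import ctrl
print(ctrl.close_job())"
```

```text
the job is handed in; nothing more can be done
None
```

The job is handed in at about 15 s on the robot's clock: the pawl was lifted, the wheel turned back one notch (≈ -0.45 rad), and the pawl dropped home again, all with shut fingertips and the arm left clear; the judge's verdict was not shown.

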